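# Close the miniature display case

### The arm

A 6-joint arm with a two-finger parallel gripper is mounted at the origin on the work surface. World frame = base frame: x ahead of the robot, y to its left, z up, the work surface at z = 0. Lengths are in mm, angles in rad, forces in N, time in s.
With the tool pointing down it reaches from about 350 to 975 mm from the base axis. Payload 7.1 kg.
Tool frame: the origin (TCP) lies midway between the tips of the shut fingers; the grasp point (between the pads) lies ctrl.grip_point_offset behind it (ctrl.grip_point_offset is the distance from the TCP to the grasp point, in mm); z points along the fingers, y is the line along which they close (so a half turn about z gives the same grasp; the last joint's range is limited). The gripper opens to 88 mm and grips with 3 to 60 N. Pads are 20 mm wide; open, the fingers measure 115 mm over their backs; the gripper's body (75 mm by 178 mm) begins 61 mm behind the grasp point.
Start: joints at [-1.329, 0.423, 1.63, -0, 1.089, -0.019], TCP at [161.177, -603.843, 222.675] pointing down, gripper open.
Joint ranges: [-3, 3], [-0.9, 2.11], [0.09, 2.58], [-1.31, 4.45], [0.11, 2.69], [-2.54, 2.54]. Speed limits (rad/s): [2.39, 2.39, 3.01, 3.14, 3.14, 3.14].

### API

Orientations are given as a rotation vector (axis times angle).
In Python, from workcell import ctrl, get_image, close_job, finder gives the robot as it stands.
- The arm moves only by the tool servo_tool, never from a script. Its argument "deltas" is a list of rows, each a list of 2 entries, a list of its own where there are three numbers: the shift along the tool's x, y, z in mm, then the turn, a rotation vector about the tool's x, y, z in rad. A call has 1 to 5 rows; each row is the pose to reach, as a shift and turn from the pose commanded when the call began, along the tool's axes at that moment; what a row does not reach only later rows make up. A row lasts 1/12 s, in which the tool goes at most 41.7 mm and 7.16 degrees, less where a joint would pass 70% of its speed; a pose out of reach is approached as far as the arm can. A call with a gripper value outside its range is refused whole. "grip" is the closure, from -1 (fully open) to 1 (shut), so that 0 is half open, set as the call begins (left out, the last holds). The fingers move at their own pace and stop on an object; the grip force is fixed at half the most. Time passes only in rows, so rows that repeat a pose let the fingers close. It gives the time, the measured TCP pose, the force, the opening and the grip force at its end, in the units of the state.
- ctrl.get_obs(): the state, without advancing time (a new reading comes with each control period).
- get_image(name): name is "scene" or "top" or "wrist"; returns a dict with "frame" (400x640x3 uint8, blue, green, red), "depth" (400x640 float32, mm along the optical axis (not along the pixel's ray), 0 where there is no reading), "K" (3x3 intrinsics, pixels), "pose" (4x4, takes a point from camera to world coordinates). Camera axes: x right, y down, z forward; pixel columns grow to the right and rows downward; lengths in mm; the calibration is good to about 2 mm. A picture is of the moment at which its call begins.
- close_job(): hands the job in; it is judged then, once.
Trained networks look in a picture, given as the dict that the camera call returned (one of the last four; its "shot" number tells which), for a name from the list of things; names that differ only in an ending like _2 or _b are one class to them, and where a whole thing is asked for, a point or a joint stands for the part that bears it (a point fixed in the world has none). Each returns a list of dicts, best first, with "score" (0 to 1); they miss things now and then, are a little off and sometimes report something else, mostly with a low value. They report only what shows in the picture. A call takes as long as a camera call.
- finder.search_frame(query, picture): "rect" ([centre column, centre row, width, height] as shares, 0 to 1, of the picture: columns of its width, rows of its height, round what is visible of it).
- finder.silhouettes(query, picture): "mask" (400x640 bool, what is visible of it) and "rect" ([centre column, centre row, width, height] as shares, 0 to 1, of the picture: columns of its width, rows of its height, round what is visible of it).
The state is a dict: "t": time; "qpos": joint angles; "qvel": joint speeds; "joint_torque": joint torques, N m; "ee_pos": TCP position; "orientation": TCP orientation; "ft_force": force on the tool from outside, world axes, zero at the start; "moment": the same for the moment, N m; "width": finger opening in mm; "grasp_force": force on a finger pad.
Only numpy, scipy, OpenCV 4.12 (cv2) and the standard library are available. Lean on these libraries where they do the work, as an engineer would, in place of code of your own. Each camera call takes 0.05 s, during which the arm holds its last target. There are 200 camera calls.

### The job

Put the model away from the dust: with the fingertips, push the pulled-out display tray fully home into its case, then push the case's blue door fully shut. Work smoothly so that the two little figures stay standing on the tray, do not swing the door in while the tray is still out, lift nothing, and leave the other things on the table where they are.

Things in the scene. Friction and masses are not known exactly. Their poses are not given: they have to be found in the camera images.
- case: Dark wooden display case with a clear top, fixed to the table, 160 mm deep (x) by 220 mm wide (y) by 75 mm high; the clear top begins 15 mm behind the front. Origin: centre of its underside, on the table. Its open front faces its own -x (roughly the robot), its +y side carries the door hinge.
- tray (a joint): How far the display tray is pulled out towards the case's -x, in m: 0 is fully home (end stop), 0.07 to 0.11 at the start, 0.12 at most. It slides with about 1.5 N of friction, plus 6 N per m/s, and stays where it is left.
- tray_front (a point): Centre of the outer face of the tray's white front lip, 26 mm above the table. The lip is 196 mm wide and 6 mm thick, and stands from 6 to 46 mm above the table; pushing it towards the case's +x closes the tray. Fully home, this face stands 1 mm proud of the case's front edge. Axes as the case's. The tray has a green floor 16 mm above the table with rocks at its rear.
- door (a joint): Opening angle of the blue door in rad: 0 is shut (end stop, the door then covers the case's front), 1.6 to 2.0 at the start, 2.15 at most; at pi/2 the door points straight out to the case's -x, from the hinge at the case's +y front corner. Plain hinge with light friction (0.04 N m), no latch and no spring: it stays where it is left.
- door_hinge (a point): A point on the door's vertical hinge axis, 39 mm above the table: in the case's frame at x = -88 mm, y = +110 mm. Seen from above the door turns counter-clockwise as it closes.
- door_mid (a point): Point on the door's outer face, 130 mm from the hinge axis and 39 mm above the table; a good place to push. Axes turn with the door: -x points out of the outer face (the side to push on to shut it), -y from the hinge towards the free edge.
- door_edge (a point): Middle of the door's free edge, 217 mm from the hinge axis, 39 mm above the table. The door is a blue panel 6 mm thick, centred on the hinge axis, reaching from 3 to 217 mm from that axis and from 5 to 73 mm above the table. A steel knob, 16 mm across, stands 14 mm out of the outer face, 200 mm from the hinge.
- figure_red: Loose miniature figure in red, 42 mm tall, 30 g, on a round black base 28 mm across; stands on the tray behind the lip. Origin: centre of its base's underside, z up.
- figure_yellow: Loose miniature figure in yellow, same size; stands on the tray behind the lip. Origin: centre of its base's underside, z up.
- paint_pot: Loose paint pot, 32 mm across, 60 mm tall, standing close beside the case on its -y side. Origin: centre of the underside.
- thinner_bottle: Loose white bottle, 64 mm across, 150 mm tall, at the left. Origin: centre of the underside.
- dropper: Loose olive dropper bottle, 44 mm across, 110 mm tall, at the right. Origin: centre of the underside.
- cup: Loose paper cup, 72 mm across, 75 mm tall, at the left. Origin: centre of the underside.
- foam_base: Loose pink foam block with a grey rock, 100 x 120 mm, 55 mm tall, at the right. Origin: centre of the underside.
- brush: Loose thin paint brush with a red handle, 170 mm long, 8 mm thick, lying at the left. Origin: near its middle, underside.

How it is judged:
By the outcome, as a careful person would: the job done as asked, in the order asked, and still so for the second after the job is handed in, with the robot touching nothing.
It also fails if it takes over 58 s, if anything falls off the work surface, if the arm or the gripper's body presses on something with over 40 N, if the wrist force passes 120 N, or if a joint passes its speed limit or range.

## Working session

There is one attempt and no reset: what is moved stays moved. The work goes in short steps, Python scripts to look and compute and a tool call to move; the robot and the scene stay as the last step left them, time stands still between calls to the robot, and variables do not carry over. Pictures are saved under pics/ and viewed, at most 10 in all, crops included, and the job is handed in when it is done.

Besides the shell and the picture viewer there is one more tool, called after ">>>" by a JSON object that holds its "method" and its "body", one argument or row to a line. servo_tool: Moves the arm, as the interface text tells. Its arguments: {"type":"object","properties":{"deltas":{"type":"array","items":{"type":"array"}},"grip":{"type":"number"}},"required":["deltas"]}

```bash
mkdir -p pics
cat > h.py <<'E'
import numpy as np, cv2
from workcell import ctrl,get_image,close_job,finder
def pts(im,m):
    v,u=np.nonzero(m&(im["depth"]>0)); z=im["depth"][v,u]; K=im["K"]
    p=np.c_[(u-K[0,2])/K[0,0]*z,(v-K[1,2])/K[1,1]*z,z]
    return p@im["pose"][:3,:3].T+im["pose"][:3,3]
E
python3 - <<'E'
from h import *
o=ctrl.get_obs();print({k:np.round(v,3) for k,v in o.items()})
for n in("scene","top"):
    im=get_image(n);cv2.imwrite(f"pics/{n}0.png",im["frame"])
    for q in("case","tray_front","door_mid","figure_red","figure_yellow","paint_pot","thinner_bottle","dropper","cup","foam_base","brush"):
        for r in finder.silhouettes(q,im)[:1]:
            p=pts(im,r["mask"])
            if len(p): print(n,q,round(r["score"],2),np.round(np.median(p,0)),np.round(np.percentile(p,2,0)),np.round(np.percentile(p,98,0)),np.round(np.array(r["rect"])*[640,400,640,400]))
E
```

```text
{'t': np.float64(0.0), 'qpos': array([-1.329,  0.424,  1.631,  0.   ,  1.089, -0.019]), 'qvel': array([ 0.   , -0.001, -0.001, -0.001, -0.001,  0.002]), 'joint_torque': array([ 0.0000e+00, -5.4462e+01, -2.7367e+01,  6.4000e-02,  2.3000e-02,
       -0.0000e+00]), 'ee_pos': array([ 161.05 , -603.314,  221.892]), 'orientation': array([-3.113, -0.408,  0.   ]), 'ft_force': array([-0.424,  0.536, -0.603]), 'moment': array([-0.027,  0.031, -0.016]), 'grasp_force': np.float64(0.0), 'width': np.float64(87.675)}
scene case 0.86 [ 657. -119.   64.] [ 433. -222.    3.] [771.  48.  78.] [315. 250. 131. 130.]
scene tray_front 0.9 [ 530. -106.   19.] [ 496. -195.    9.] [587.  -1.  49.] [285. 247.  71.  63.]
scene door_mid 0.75 [508.  29.  44.] [404.   8.   3.] [600.  53.  76.] [298. 209.  53.  42.]
scene figure_red 0.48 [ 584. -137.   40.] [ 571. -144.   21.] [ 590. -128.   61.] [293. 256.   1.  13.]
scene figure_yellow 0.48 [592. -51.  33.] [580. -58.  20.] [599. -41.  61.] [313. 240.   8.  12.]
scene paint_pot 0.74 [ 654. -281.   42.] [ 638. -287.    7.] [ 665. -262.   64.] [289. 305.  13.  24.
[... 542 characters left out ...]
 -1.  80.] [347. 198.  85. 112.]
top tray_front 0.67 [397. 503.  38.] [368. 456.   1.] [426. 521.  78.] [173. 261.  29.  20.]
top door_mid 0.62 [419.  47.  70.] [401.  22.  20.] [519.  61.  79.] [310. 238.  14.  39.]
top paint_pot 0.53 [ 647. -269.   57.] [ 632. -287.    1.] [ 664. -259.   67.] [402. 181.  11.  13.]
top thinner_bottle 0.57 [526. 502.  99.] [498. 485.   4.] [557. 532. 153.] [168. 218.  29.  18.]
top dropper 0.64 [ 641. -440.   73.] [ 624. -467.    7.] [ 664. -428.  109.] [451. 184.  21.  15.]
top cup 0.92 [398. 502.  35.] [368. 456.  -1.] [433. 527.  79.] [174. 257.  28.  23.]
top foam_base 0.97 [ 422. -483.   37.] [ 375. -547.   16.] [ 469. -430.   59.] [466. 247.  43.  32.]
```

Run:
```python
from h import *
a=cv2.imread("pics/top0.png")[130:290,270:430];b=cv2.imread("pics/scene0.png")[170:320,220:390]
cv2.imwrite("pics/c0.png",np.hstack([cv2.resize(a,(400,400),interpolation=2),cv2.resize(b,(400,400),interpolation=2)]))
ims={n:get_image(n) for n in("scene","top")}
for n,im in ims.items():
    p=pts(im,np.ones((400,640),bool)); c=im["frame"][im["depth"]>0].astype(int)
    roi=(p[:,0]>350)&(p[:,0]<800)&(p[:,1]>-250)&(p[:,1]<120)
    blue=roi&(c[:,0]>c[:,2]+50)&(c[:,0]>c[:,1]+25)&(p[:,2]>10)
    lip=roi&(c.min(1)>150)&(p[:,2]>8)&(p[:,2]<52)&(p[:,0]<600)
    wood=roi&(p[:,2]>68)&(p[:,2]<82)&~blue
    for k,m in(("blue",blue),("lip",lip),("wood",wood)):
        q=p[m]
        if len(q)>5:
            r=cv2.minAreaRect(q[:,:2].astype(np.float32)); vx=cv2.fitLine(q[:,:2].astype(np.float32),cv2.DIST_HUBER,0,.01,.01).ravel()
            print(n,k,len(q),np.round(cv2.boxPoints(r)).tolist(),np.round(vx,3),np.round(np.percentile(q[:,2],[2,98])))
```

```text
scene blue 84 [[400.0, 51.0], [599.0, 4.0], [601.0, 11.0], [401.0, 58.0]] [ 9.76000e-01 -2.20000e-01  5.04652e+02  2.97040e+01] [71. 77.]
scene lip 82 [[492.0, -190.0], [498.0, -190.0], [515.0, 2.0], [509.0, 3.0]] [ 8.30000e-02  9.97000e-01  5.03114e+02 -9.77100e+01] [46. 50.]
scene wood 4153 [[362.0, -172.0], [755.0, -238.0], [794.0, -8.0], [401.0, 58.0]] [ 1.77000e-01 -9.84000e-01  6.95098e+02 -1.20020e+02] [70. 79.]
top blue 60 [[404.0, 50.0], [598.0, 6.0], [599.0, 10.0], [405.0, 53.0]] [ 9.77000e-01 -2.15000e-01  5.01662e+02  2.95380e+01] [68. 78.]
top lip 86 [[491.0, -187.0], [496.0, -187.0], [512.0, -2.0], [506.0, -1.0]] [ 8.20000e-02  9.97000e-01  5.01296e+02 -8.98700e+01] [39. 51.]
top wood 2838 [[359.0, -173.0], [754.0, -240.0], [793.0, -13.0], [398.0, 54.0]] [ 8.40000e-02 -9.96000e-01  6.90004e+02 -1.11784e+02] [69. 80.]
```

View pics/c0.png

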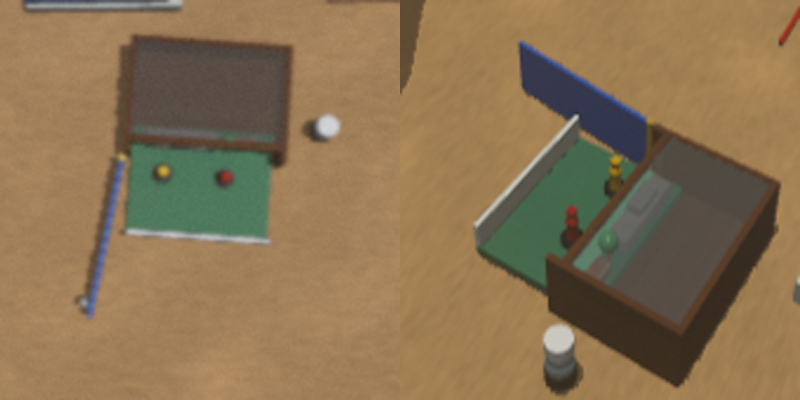

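>>> {"method": "servo_tool", "body": {
  "deltas": [
    [[15,-15,2],[0,0,0]],
    [[42,-42,6],[0,0,0]],
    [[69,-69,10],[0,0,0]],
    [[97,-97,15],[0,0,0]],
    [[125,-125,20],[0,0,0]]
  ],
  "grip": 1
}}

```text
t: 1.72
ee_pos: [250.2, -449.5, 202.6]
orientation: [3.115, 0.407, 0.0]
ft_force: [0.7, -0.7, -0.1]
width: 57.9
grasp_force: 0.0
```

>>> {"method": "servo_tool", "body": {
  "deltas": [
    [[28,-28,5],[0,0,0]],
    [[56,-56,10],[0,0,0]],
    [[84,-84,15],[0,0,0]],
    [[112,-112,20],[0,0,0]],
    [[140,-140,25],[0,0,0]]
  ]
}}

```text
t: 2.13
ee_pos: [349.6, -277.9, 177.8]
orientation: [3.114, 0.408, 0.001]
ft_force: [1.0, -0.7, 0.1]
width: 24.5
grasp_force: 0.0
```

>>> {"method": "servo_tool", "body": {
  "deltas": [
    [[28,-28,6],[0,0,0.07]],
    [[56,-56,12],[0,0,0.14]],
    [[84,-84,18],[0,0,0.21]],
    [[112,-112,24],[0,0,0.28]],
    [[138,-138,30],[0,0,0.343]]
  ]
}}

```text
t: 2.55
ee_pos: [447.6, -108.6, 147.7]
orientation: [3.139, -0.134, 0.001]
ft_force: [0.7, -1.1, -0.5]
width: 0.7
grasp_force: 0.0
```

>>> {"method": "servo_tool", "body": {
  "deltas": [
    [[0,0,25],[0,0,0]],
    [[0,0,60],[0,0,0]],
    [[0,0,90],[0,0,0]],
    [[0,0,110],[0,0,0]],
    [[0,0,120],[0,0,0]]
  ]
}}

```text
t: 2.97
ee_pos: [445.4, -110.0, 25.5]
orientation: [-3.138, 0.128, 0.005]
ft_force: [-0.9, 0.1, -0.6]
width: 0.6
grasp_force: 0.0
```

Run:
```python
from h import *
o=ctrl.get_obs();print(o["ee_pos"],o["orientation"],ctrl.grip_point_offset,o["ft_force"])
im=get_image("wrist");im2=get_image("scene")
b=im2["frame"][150:325,200:400]
cv2.imwrite("pics/w1.png",np.hstack([cv2.resize(im["frame"],(400,250)),cv2.resize(b,(400,350))[50:300]]))
```

```text
[ 445.43703924 -109.99635748   25.45891251] [-3.13826346  0.12816145  0.00499374] 18.700000000000003 [-0.85476317  0.05591079 -0.64011527]
```

View pics/w1.png

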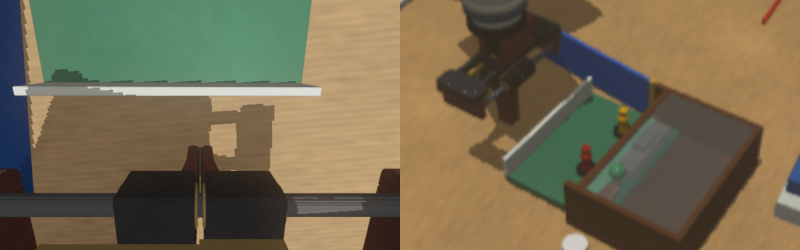

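>>> {"method": "servo_tool", "body": {
  "deltas": [
    [[5,-5,0],[0,0,0]],
    [[13,-12,0],[0,0,0]],
    [[21,-18,0],[0,0,0]],
    [[27,-18,0],[0,0,0]],
    [[31,-18,0],[0,0,0]]
  ]
}}

```text
t: 3.48
ee_pos: [481.2, -94.9, 28.7]
orientation: [3.139, -0.127, 0.004]
ft_force: [-0.1, 0.3, -0.6]
width: 0.4
grasp_force: 0.0
```

>>> {"method": "servo_tool", "body": {
  "deltas": [
    [[2,0,0],[0,0,0]],
    [[4,0,0],[0,0,0]],
    [[6,0,0],[0,0,0]],
    [[8,0,0],[0,0,0]],
    [[10,0,0],[0,0,0]]
  ]
}}

```text
t: 3.9
ee_pos: [488.7, -96.1, 27.6]
orientation: [-3.139, 0.13, 0.001]
ft_force: [-1.9, -0.9, 1.5]
width: 0.4
grasp_force: 0.8
```

>>> {"method": "servo_tool", "body": {
  "deltas": [
    [[2,0,0],[0,0,0]],
    [[4,0,0],[0,0,0]],
    [[6,0,0],[0,0,0]],
    [[8,0,0],[0,0,0]],
    [[10,0,0],[0,0,0]]
  ]
}}

```text
t: 4.32
ee_pos: [498.9, -96.9, 27.6]
orientation: [-3.139, 0.129, 0.001]
ft_force: [-2.2, -1.4, -0.4]
width: 0.1
grasp_force: 0.8
```

>>> {"method": "servo_tool", "body": {
  "deltas": [
    [[2.5,0,0],[0,0,0]],
    [[5,0,0],[0,0,0]],
    [[8,0,0],[0,0,0]],
    [[11,0,0],[0,0,0]],
    [[14,0,0],[0,0,0]]
  ]
}}

```text
t: 4.73
ee_pos: [513.2, -97.9, 27.6]
orientation: [-3.139, 0.129, 0.0]
ft_force: [-1.4, -0.3, -0.7]
width: 0.5
grasp_force: 0.9
```

>>> {"method": "servo_tool", "body": {
  "deltas": [
    [[3,0,0],[0,0,0]],
    [[6,0,0],[0,0,0]],
    [[9,0,0],[0,0,0]],
    [[12,0,0],[0,0,0]],
    [[15,0,0],[0,0,0]]
  ]
}}

```text
t: 5.15
ee_pos: [528.1, -99.2, 27.6]
orientation: [-3.139, 0.129, 0.0]
ft_force: [-1.1, -1.2, -0.2]
width: 0.5
grasp_force: 0.9
```

>>> {"method": "servo_tool", "body": {
  "deltas": [
    [[3,0,0],[0,0,0]],
    [[6,0,0],[0,0,0]],
    [[9,0,0],[0,0,0]],
    [[12,0,0],[0,0,0]],
    [[15,0,0],[0,0,0]]
  ]
}}

```text
t: 5.57
ee_pos: [543.1, -100.4, 27.7]
orientation: [-3.139, 0.129, 0.0]
ft_force: [-2.3, -0.3, -1.4]
width: 0.6
grasp_force: 0.9
```

>>> {"method": "servo_tool", "body": {
  "deltas": [
    [[3,0,0],[0,0,0]],
    [[6,0,0],[0,0,0]],
    [[9,0,0],[0,0,0]],
    [[12,0,0],[0,0,0]],
    [[15,0,0],[0,0,0]]
  ]
}}

```text
t: 5.98
ee_pos: [558.0, -101.7, 27.7]
orientation: [-3.139, 0.129, 0.0]
ft_force: [-1.2, -1.5, -1.3]
width: 0.7
grasp_force: 0.9
```

>>> {"method": "servo_tool", "body": {
  "deltas": [
    [[3,0,0],[0,0,0]],
    [[6,0,0],[0,0,0]],
    [[9,0,0],[0,0,0]],
    [[12,0,0],[0,0,0]],
    [[14,0,0],[0,0,0]]
  ]
}}

```text
t: 6.4
ee_pos: [572.2, -102.9, 27.7]
orientation: [3.139, -0.129, 0.001]
ft_force: [-0.6, -0.6, -0.7]
width: 0.5
grasp_force: 0.8
```

Run:
```python
from h import *
im=get_image("top");im2=get_image("scene")
a=im["frame"][130:290,270:430];b=im2["frame"][170:320,220:390]
cv2.imwrite("pics/c2.png",np.hstack([cv2.resize(a,(400,400),interpolation=2),cv2.resize(b,(400,400),interpolation=2)]))
```

```text
(no output)
```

View pics/c2.png

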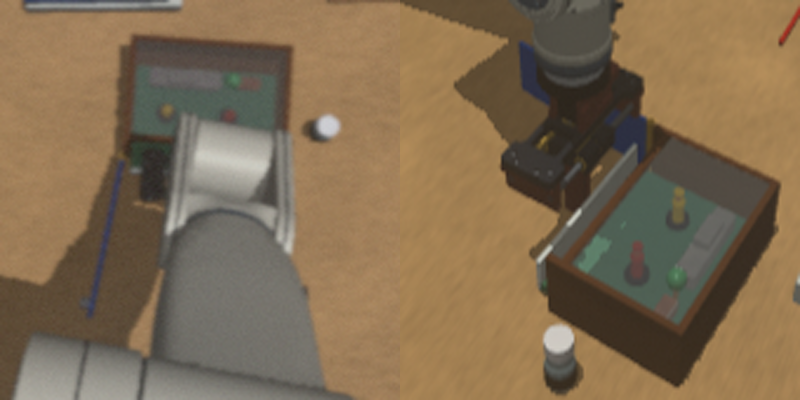

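Both figures are upright (scene crop at about (637,262) and (678,208)). The lip still sticks out about 15 mm from the case front, so I'll keep pushing.

>>> {"method": "servo_tool", "body": {
  "deltas": [
    [[2,0,0],[0,0,0]],
    [[4,0,0],[0,0,0]],
    [[6,0,0],[0,0,0]],
    [[7.5,0,0],[0,0,0]],
    [[9,0,0],[0,0,0]]
  ]
}}

```text
t: 6.92
ee_pos: [580.9, -103.5, 27.8]
orientation: [-3.139, 0.129, -0.0]
ft_force: [-2.2, 0.2, 1.5]
width: 0.3
grasp_force: 0.8
```

>>> {"method": "servo_tool", "body": {
  "deltas": [
    [[1,0,0],[0,0,0]],
    [[2,0,0],[0,0,0]],
    [[3,0,0],[0,0,0]],
    [[4,0,0],[0,0,0]],
    [[5,0,0],[0,0,0]]
  ]
}}

```text
t: 7.33
ee_pos: [585.7, -103.9, 27.7]
orientation: [-3.139, 0.129, -0.0]
ft_force: [-1.6, -0.3, 2.1]
width: 0.3
grasp_force: 0.8
```

>>> {"method": "servo_tool", "body": {
  "deltas": [
    [[1,0,0],[0,0,0]],
    [[2,0,0],[0,0,0]],
    [[3,0,0],[0,0,0]],
    [[4,0,0],[0,0,0]],
    [[4,0,0],[0,0,0]]
  ]
}}

```text
t: 7.75
ee_pos: [589.9, -104.3, 27.7]
orientation: [3.139, -0.129, 0.001]
ft_force: [-0.8, -0.2, 0.4]
width: 0.6
grasp_force: 0.3
```

>>> {"method": "servo_tool", "body": {
  "deltas": [
    [[1,0,0],[0,0,0]],
    [[2,0,0],[0,0,0]],
    [[3,0,0],[0,0,0]],
    [[3,0,0],[0,0,0]]
  ]
}}

```text
t: 8.08
ee_pos: [592.9, -104.6, 27.6]
orientation: [3.139, -0.129, 0.0]
ft_force: [-0.9, -0.5, -0.6]
width: 0.3
grasp_force: 0.4
```

>>> {"method": "servo_tool", "body": {
  "deltas": [
    [[1,0,0],[0,0,0]],
    [[2,0,0],[0,0,0]],
    [[3,0,0],[0,0,0]],
    [[3,0,0],[0,0,0]]
  ]
}}

```text
t: 8.42
ee_pos: [594.8, -104.7, 27.6]
orientation: [-3.139, 0.129, 0.003]
ft_force: [-4.9, -1.2, 3.6]
width: 0.7
grasp_force: 2.3
```

Run:
```python
from h import *
im=get_image("wrist");im2=get_image("scene")
b=im2["frame"][180:305,220:390]
cv2.imwrite("pics/c3.png",np.hstack([cv2.resize(im["frame"],(400,300)),cv2.resize(b,(400,300),interpolation=2)]))
```

```text
(no output)
```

View pics/c3.png

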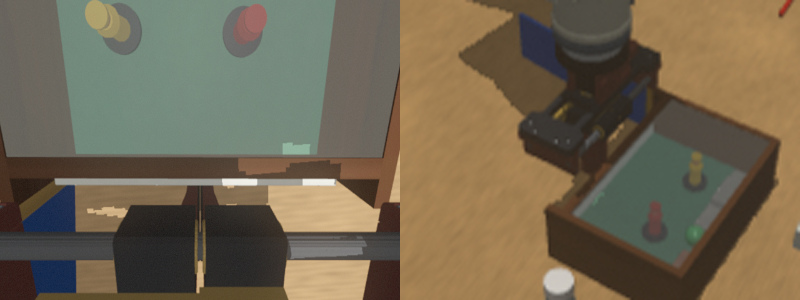

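The wrist view shows the lip (row ~182) right at the case's front edge, with both figures standing. The force is rising, so I'll press a little more to make sure it's at the stop.

>>> {"method": "servo_tool", "body": {
  "deltas": [
    [[1,0,0],[0,0,0]],
    [[2,0,0],[0,0,0]],
    [[3,0,0],[0,0,0]],
    [[3,0,0],[0,0,0]]
  ]
}}

```text
t: 8.85
ee_pos: [594.8, -104.6, 27.3]
orientation: [-3.138, 0.129, 0.012]
ft_force: [-14.5, -0.2, 10.9]
width: 0.2
grasp_force: 7.1
```

>>> {"method": "servo_tool", "body": {
  "deltas": [
    [[-8,0,0],[0,0,0]],
    [[-30,0,-5],[0,0,0]],
    [[-60,0,-30],[0,0,0]],
    [[-85,0,-65],[0,0,0]],
    [[-105,-15,-98],[0,0,0]]
  ]
}}

```text
t: 9.27
ee_pos: [494.0, -82.7, 125.1]
orientation: [3.139, -0.131, -0.001]
ft_force: [1.2, -0.4, 0.4]
width: 0.3
grasp_force: 0.0
```

>>> {"method": "servo_tool", "body": {
  "deltas": [
    [[-4,-35,0],[0,0,0]],
    [[-8,-75,0],[0,0,0]],
    [[-11,-115,0],[0,0,0]],
    [[-14,-148,0],[0,0,0]],
    [[-15,-166,0],[0,0,0]]
  ]
}}

```text
t: 9.68
ee_pos: [495.2, 88.0, 125.5]
orientation: [-3.138, 0.126, -0.005]
ft_force: [-0.1, -0.7, 1.3]
width: 0.7
grasp_force: 0.0
```

>>> {"method": "servo_tool", "body": {
  "deltas": [
    [[0,0,15],[0,0,0]],
    [[0,0,45],[0,0,0]],
    [[0,0,75],[0,0,0]],
    [[0,0,92],[0,0,0]],
    [[0,0,92],[0,0,0]]
  ]
}}

```text
t: 10.1
ee_pos: [492.9, 84.8, 30.1]
orientation: [3.138, -0.129, -0.005]
ft_force: [-0.4, 0.1, -0.5]
width: 0.5
grasp_force: 0.0
```

Run:
```python
from h import *
o=ctrl.get_obs();print(o["ee_pos"],o["orientation"],o["ft_force"])
im=get_image("scene")
p=pts(im,np.ones((400,640),bool)); c=im["frame"][im["depth"]>0].astype(int)
blue=(p[:,0]>350)&(p[:,0]<800)&(p[:,1]>-250)&(p[:,1]<120)&(c[:,0]>c[:,2]+50)&(c[:,0]>c[:,1]+25)&(p[:,2]>10)
q=p[blue];print(len(q),np.round(cv2.boxPoints(cv2.minAreaRect(q[:,:2].astype(np.float32)))).tolist())
cv2.imwrite("pics/c4.png",cv2.resize(im["frame"][150:325,200:400],(600,525),interpolation=2))
```

```text
[492.88452214  84.83920247  30.12426944] [ 3.13840626 -0.12866394 -0.00535889] [-0.37108365  0.09235852 -0.52661928]
79 [[395.0, 52.0], [601.0, 5.0], [602.0, 12.0], [397.0, 59.0]]
```

View pics/c4.png

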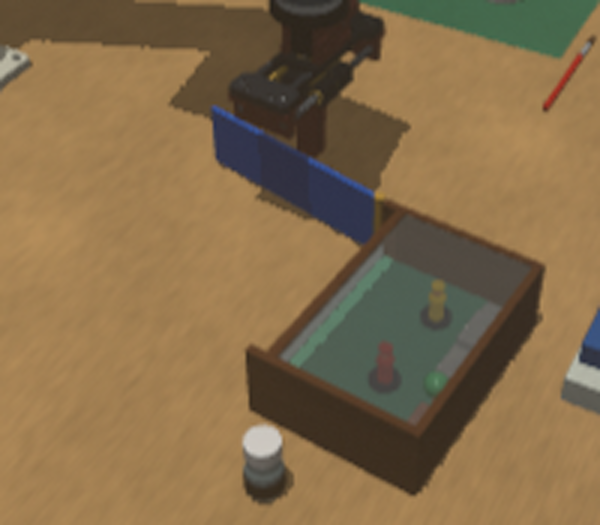

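The tray is home and flush, the figures are upright (crop (385,368) and (437,303)), and the fingers are standing outside the door. Next I'll sweep the door shut along an arc.

>>> {"method": "servo_tool", "body": {
  "deltas": [
    [[-2,8,0],[0,0,0]],
    [[-4,18,0],[0,0,0]],
    [[-6,26,0],[0,0,0]],
    [[-8,32,0],[0,0,0]],
    [[-8,36,0],[0,0,0]]
  ]
}}

```text
t: 10.57
ee_pos: [483.2, 48.5, 33.7]
orientation: [-3.139, 0.131, -0.001]
ft_force: [-0.4, 0.5, 0.2]
width: 0.2
grasp_force: 0.2
```

>>> {"method": "servo_tool", "body": {
  "deltas": [
    [[-1.5,7.5,0],[0,0,0]],
    [[-2.5,14,0],[0,0,0]],
    [[-3,20,0],[0,0,0]],
    [[-4,30,0],[0,0,0]],
    [[-3.5,40,0],[0,0,0]]
  ]
}}

```text
t: 10.98
ee_pos: [476.3, 9.3, 32.8]
orientation: [3.139, -0.128, -0.0]
ft_force: [0.2, 0.4, 0.0]
width: 0.5
grasp_force: 0.2
```

>>> {"method": "servo_tool", "body": {
  "deltas": [
    [[1,10,0],[0,0,0]],
    [[3,20.5,0],[0,0,0]],
    [[6,30.5,0],[0,0,0]],
    [[9,40.5,0],[0,0,0]],
    [[13.5,50,0],[0,0,0]]
  ]
}}

```text
t: 11.4
ee_pos: [486.0, -42.1, 32.8]
orientation: [-3.139, 0.13, 0.0]
ft_force: [0.1, 1.0, 0.8]
width: 0.0
grasp_force: 0.2
```

>>> {"method": "servo_tool", "body": {
  "deltas": [
    [[5,9,0],[0,0,0]],
    [[11,18,0],[0,0,0]],
    [[17.5,26,0],[0,0,0]],
    [[24.5,34,0],[0,0,0]],
    [[32,41,0],[0,0,0]]
  ]
}}

```text
t: 11.82
ee_pos: [515.1, -85.3, 32.9]
orientation: [3.139, -0.129, -0.0]
ft_force: [-0.2, 0.9, 0.3]
width: 0.6
grasp_force: 0.2
```

Run:
```python
from h import *
o=ctrl.get_obs();print(o["ee_pos"],o["orientation"],o["ft_force"])
im=get_image("scene");im2=get_image("wrist")
cv2.imwrite("pics/c5.png",np.hstack([cv2.resize(im["frame"][170:320,200:400],(400,300),interpolation=2),cv2.resize(im2["frame"],(400,300))]))
```

```text
[515.13893245 -85.29221852  32.85819332] [ 3.13892954e+00 -1.29237792e-01 -1.25356028e-04] [-0.22927066  0.86577506  0.28452597]
```

View pics/c5.png

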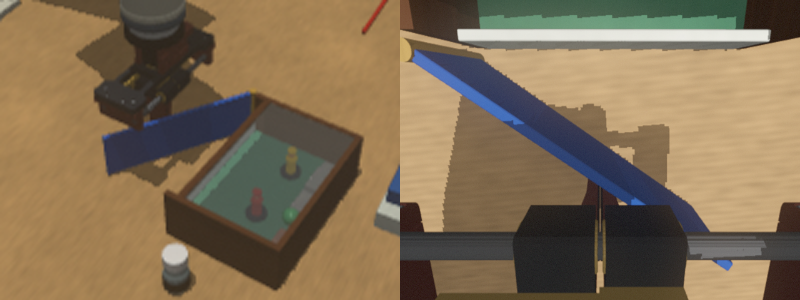

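The door is about 0.6 rad open and following the fingers, with the figures still standing. I'll continue the arc.

>>> {"method": "servo_tool", "body": {
  "deltas": [
    [[7,5.5,0],[0,0,0]],
    [[15,11,0],[0,0,0]],
    [[22.5,15.5,0],[0,0,0]],
    [[31,19.5,0],[0,0,0]],
    [[38,22.5,0],[0,0,0]]
  ]
}}

```text
t: 12.33
ee_pos: [551.7, -110.5, 33.0]
orientation: [3.139, -0.129, 0.001]
ft_force: [0.2, -0.4, -0.7]
width: 0.4
grasp_force: 0.2
```

>>> {"method": "servo_tool", "body": {
  "deltas": [
    [[6,2,0],[0,0,0]],
    [[11,4,0],[0,0,0]],
    [[15,5,0],[0,0,0]],
    [[18,6,0],[0,0,0]],
    [[20,6.5,0],[0,0,0]]
  ]
}}

```text
t: 12.75
ee_pos: [570.2, -118.1, 32.8]
orientation: [-3.139, 0.129, 0.0]
ft_force: [0.6, 0.2, 0.0]
width: 0.6
grasp_force: 0.1
```

>>> {"method": "servo_tool", "body": {
  "deltas": [
    [[1.5,0,0],[0,0,0]],
    [[3,0,0],[0,0,0]],
    [[4.5,0,0],[0,0,0]],
    [[6,0,0],[0,0,0]],
    [[6,0,0],[0,0,0]]
  ]
}}

```text
t: 13.17
ee_pos: [576.2, -118.5, 32.9]
orientation: [3.139, -0.129, 0.0]
ft_force: [1.2, -0.3, -0.3]
width: 0.2
grasp_force: 0.0
```

>>> {"method": "servo_tool", "body": {
  "deltas": [
    [[1,0,0],[0,0,0]],
    [[2,0,0],[0,0,0]],
    [[3,0,0],[0,0,0]],
    [[4,0,0],[0,0,0]],
    [[4,0,0],[0,0,0]]
  ]
}}

```text
t: 13.58
ee_pos: [580.1, -118.9, 32.9]
orientation: [3.139, -0.129, 0.0]
ft_force: [-0.1, 0.1, -0.3]
width: 0.6
grasp_force: 0.0
```

>>> {"method": "servo_tool", "body": {
  "deltas": [
    [[1,0,0],[0,0,0]],
    [[2,0,0],[0,0,0]],
    [[3,0,0],[0,0,0]],
    [[3,0,0],[0,0,0]]
  ]
}}

```text
t: 13.92
ee_pos: [583.1, -119.1, 32.9]
orientation: [3.139, -0.129, 0.0]
ft_force: [-0.8, -0.9, -0.1]
width: 0.3
grasp_force: 0.0
```

>>> {"method": "servo_tool", "body": {
  "deltas": [
    [[1,0,0],[0,0,0]],
    [[2,0,0],[0,0,0]],
    [[3,0,0],[0,0,0]],
    [[3,0,0],[0,0,0]]
  ]
}}

```text
t: 14.25
ee_pos: [583.5, -119.1, 32.6]
orientation: [-3.138, 0.129, 0.008]
ft_force: [-8.3, -0.4, 6.7]
width: 0.5
grasp_force: 4.0
```

The door is against its stop. I'll ease off gently, back away and lift, then check.

>>> {"method": "servo_tool", "body": {
  "deltas": [
    [[1,0,0],[0,0,0]],
    [[1,0,0],[0,0,0]],
    [[-1,0,0],[0,0,0]],
    [[-4,0,0],[0,0,0]],
    [[-10,0,0],[0,0,0]]
  ]
}}

```text
t: 14.67
ee_pos: [576.7, -118.7, 33.1]
orientation: [3.139, -0.129, 0.003]
ft_force: [0.5, 0.0, 0.2]
width: 0.6
grasp_force: 0.0
```

>>> {"method": "servo_tool", "body": {
  "deltas": [
    [[-15,0,0],[0,0,0]],
    [[-40,0,0],[0,0,0]],
    [[-75,0,-10],[0,0,0]],
    [[-110,0,-30],[0,0,0]],
    [[-130,0,-60],[0,0,0]]
  ]
}}

```text
t: 15.08
ee_pos: [440.4, -106.6, 91.1]
orientation: [-3.137, 0.129, 0.012]
ft_force: [-0.5, -0.9, 0.1]
width: 0.2
grasp_force: 0.0
```

>>> {"method": "servo_tool", "body": {
  "deltas": [
    [[-10,0,-30],[0,0,0]],
    [[-15,0,-60],[0,0,0]],
    [[-20,0,-80],[0,0,0]],
    [[-20,0,-90],[0,0,0]],
    [[-20,0,-90],[0,0,0]]
  ]
}}

```text
t: 15.5
ee_pos: [427.9, -106.6, 185.0]
orientation: [3.138, -0.129, 0.008]
ft_force: [0.9, 0.6, 0.6]
width: 0.7
grasp_force: 0.0
```

Run:
```python
from h import *
o=ctrl.get_obs();print(o["ee_pos"],o["t"],o["ft_force"])
im=get_image("scene");im2=get_image("wrist")
p=pts(im2,np.ones((400,640),bool)); c=im2["frame"][im2["depth"]>0].astype(int)
blue=(p[:,0]>350)&(p[:,0]<800)&(p[:,1]>-250)&(p[:,1]<120)&(c[:,0]>c[:,2]+50)&(c[:,0]>c[:,1]+25)&(p[:,2]>60)
q=p[blue].astype(np.float32)
if len(q)>5:print(len(q),cv2.boxPoints(cv2.minAreaRect(q[:,:2])).round().tolist(),cv2.fitLine(q[:,:2],cv2.DIST_HUBER,0,.01,.01).ravel())
cv2.imwrite("pics/c6.png",np.hstack([cv2.resize(im["frame"][170:320,200:400],(400,300),interpolation=2),cv2.resize(im2["frame"],(400,300))]))
```

```text
[ 427.88451266 -106.64890644  184.99102901] 15.5 [0.94803019 0.55640555 0.60026174]
```

View pics/c6.png

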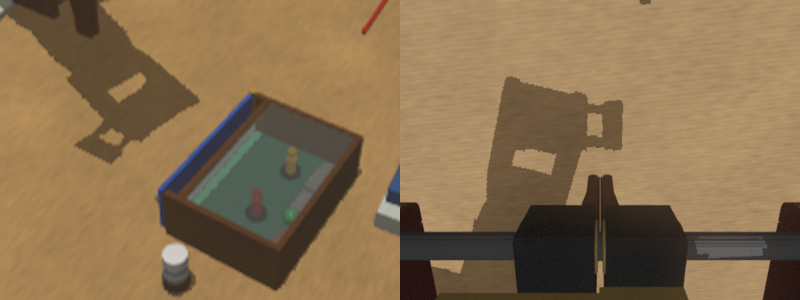

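The scene view shows the door shut along the case front, both figures upright and the pot in place. One numeric check of the door angle before handing in.

Run:
```python
from h import *
for n in("scene","top"):
    im=get_image(n)
    p=pts(im,np.ones((400,640),bool)); c=im["frame"][im["depth"]>0].astype(int)
    roi=(p[:,0]>520)&(p[:,0]<800)&(p[:,1]>-250)&(p[:,1]<60)
    b=roi&(c[:,0]>c[:,2]+40)&(c[:,0]>c[:,1]+20)&(p[:,2]>66)
    q=p[b].astype(np.float32)
    if len(q)>5:
        l=cv2.fitLine(q[:,:2],cv2.DIST_HUBER,0,.01,.01).ravel();print(n,len(q),l,l[0]/l[1],cv2.boxPoints(cv2.minAreaRect(q[:,:2])).round().tolist())
```

```text
Traceback (most recent call last):
cv2.error: OpenCV(4.12.0) /io/opencv/modules/imgproc/src/convhull.cpp:143: error: (-215:Assertion failed) total >= 0 && (depth == CV_32F || depth == CV_32S) in function 'convexHull'
```

Run:
```python
from h import *
for n in("scene","top"):
    im=get_image(n)
    p=pts(im,np.ones((400,640),bool)); c=im["frame"][im["depth"]>0].astype(int)
    roi=(p[:,0]>520)&(p[:,0]<640)&(p[:,1]>-250)&(p[:,1]<60)
    b=roi&(c[:,0]>c[:,2]+40)&(c[:,0]>c[:,1]+20)&(p[:,2]>66)
    q=np.ascontiguousarray(p[b][:,:2],dtype=np.float32)
    if len(q)>5:
        l=cv2.fitLine(q,cv2.DIST_HUBER,0,.01,.01).ravel();print(n,len(q),l,l[0]/l[1],cv2.boxPoints(cv2.minAreaRect(q)).round().tolist())
```

```text
scene 141 [ 8.6074717e-02  9.9628866e-01  5.9983771e+02 -1.0967406e+02] 0.08639536 [[588.0, -208.0], [596.0, -208.0], [612.0, 1.0], [605.0, 1.0]]
top 116 [ 8.0145337e-02  9.9678320e-01  5.9721869e+02 -1.0428212e+02] 0.08040398 [[586.0, -205.0], [592.0, -206.0], [609.0, -2.0], [603.0, -2.0]]
```

The door slope of 0.08–0.086 matches the case's 0.083, so it is shut.

```bash
python3 -c "
from workcell import close_job
print(close_job())"
```

```text
the job is handed in; nothing more can be done
None
```

The tray is pushed fully home and then the blue door fully shut, with both figures still standing and nothing else touched; I handed the job in at about 16 s.

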